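# Set a tube-length gauge by feel

## Task

Set the tube-length gauge on the bench. Slide the red index key along the bar, towards the blue stop, until it drops fully into the notch hidden under the guard plates, and leave it there; then slide the blue stop along the bar up to the key so that it touches the key's red grip, without ramming it, and let go.

Things in the scene. Friction and masses are not known exactly. Their poses are not given: they have to be found in the camera images.
- gauge_bar: Gauge bar fixed to the bench: low aluminium channel, 310 mm long (base plate 326 x 74 mm), 56 mm wide, top at 27 mm, roofed by two grey guard plates with a 13 mm slit between them along its length. Origin: centre of its underside, on the bench. Its y axis runs along the bar from the blue stop's end (-y) to the end where the red key starts (+y); z up.
- slit_mid (a point): Middle of the slit, level with the bar's top. In the channel, out of sight, are ledges with one notch, 8 mm deep, 6 mm longer than the key's foot. Its centre lies within 40 mm of this point along the bar, either way, different each time. Its upright walls stop a dropped key from sliding on.
- key_grip (a point): Centre of the index key's red grip: 22 mm across the bar (x), 30 mm along it (y), 30 mm high. 53 mm above the bench while the key runs on the ledges (grip spans 38 to 68 mm), 45 mm when fully dropped in the notch (30 to 60 mm). Starts 95 to 108 mm from the bar's middle, on the +y side. Axes as the bar's.
- key_foot (a point): Centre of the underside of the key's steel foot (36 x 44 x 8 mm, 44 mm along the bar), hidden in the channel, 41 mm below key_grip; a stem joins them through the slit. The key (350 g) is loose but captive, slick in its channel (friction 0.1): it slides along the bar, with about 1 mm play sideways and 3 mm upwards, and drops by its own weight over the notch unless it is held up.
- stop_grip (a point): Point on the blue ribbed grip fin of the sliding stop, 60 mm above the bench: the fin is 22 mm across the bar (x), 20 mm along it (y), from 34 to 76 mm above the bench. The stop is a blue saddle 68 mm across and 56 mm along the bar, held on the bar, moving only along it.
- stop_face (a point): Centre of the stop's flat steel bumper face, 26 mm wide and 20 mm high, 46 mm above the bench; it looks along the bar's +y towards the key and lies 42 mm ahead (+y) of stop_grip. At contact it is 15 mm from key_grip along the bar.
- stop (a joint): Travel of the blue stop along the bar in m, growing towards the key (+y), 0 to 0.20; it starts at 0 to 0.02, slides with about 2 N of friction and stays where it is left.
Mind the look-alikes: they are no part of the job. There is more than one size of the part that bears key_grip; the job needs the middle-sized.

How it is judged:
On the way:
1. the index key has dropped fully into the hidden notch (its grip within 2.5 mm of the seated height) (z of key_grip in the frame of gauge_bar below 0.0475 m), for 0.2 s.
At the end, for the whole second after the job is handed in: The key sits in the notch, its grip within 2.5 mm of the seated height and upright within 0.1 rad; the stop's bumper face is within 2.5 mm of the key's red grip; the stop is at rest (z of key_grip in the frame of gauge_bar below 0.0475 m and angle between key_grip's own z axis and vertical below 0.1 rad and y of stop_face in the frame of key_grip above -0.0175 m and velocity of joint stop between -0.005 and 0.005 m/s); the robot touches nothing.
It fails at once if the stop is rammed against the key (more than 40 N between them) (contact force between stop and index_key above 40 N).
It also fails if it takes over 43 s, if anything falls off the work surface, if the arm or the gripper's body presses on something with over 40 N, if the wrist force passes 120 N, or if a joint passes its speed limit or range.

## Robot

A 6-joint arm with a two-finger parallel gripper is mounted at the origin on a cart in front of the work surface, level with it; the furniture and walls round the work are solid. World frame = base frame: x ahead of the robot, y to its left, z up, the work surface at z = 0. Lengths are in m, angles in rad, forces in N, time in s.
With the tool pointing down it reaches from about 0.275 to 0.85 m from the base axis. Payload 5.2 kg.
Tool frame: the origin (TCP) lies at the very end of the fingers, on their centre line; the grasp point (between the pads) lies bot.pinch_z behind it (bot.pinch_z is the distance from the TCP to the grasp point, in m); z points along the fingers, y is the line along which they close (so a half turn about z gives the same grasp; the last joint's range is limited). The gripper opens to 85 mm and grips with 20 to 120 N. Pads are 22 mm wide; open, the fingers measure 114 mm over their backs; the gripper's body (76 mm by 85 mm) begins 54 mm behind the grasp point. The pads swing forward as they close: fully open they stand 13 mm farther back than shut.
Start: joints at [-1.394, 0.259, 1.535, -0, 1.348, -0.203], TCP at [0.204, -0.511, 0.231] pointing down, gripper open.
Joint ranges: [-3.14, 3.14], [-0.91, 2.08], [0.19, 2.58], [-1.22, 4.36], [0.22, 2.71], [-3.12, 3.12]. Speed limits (rad/s): [2.57, 2.57, 3.14, 3.14, 3.14, 3.14].

## Interface

Orientations are given as a rotation vector (axis times angle).
In Python, from bench import bot gives the robot as it stands.
- The arm moves only by the tool drive_tool, never from a script. Its argument "rows" is a list that holds one entry, the list of rows, each a list of 5 numbers: the shift along the tool's x, y, z in cm, then the turn about the tool's z in degrees, then the finger opening in cm, from 0 to 8.54. In form: [[[x, y, z, twist, fingers], ...]]. A call has 1 to 5 rows; each row shifts and turns the commanded pose from where the row before left it, along the tool's axes as they then stand; what a row does not reach is not made up. A row lasts 1/8 s, in which the tool goes at most 62.5 mm and 10.7 degrees, less where a joint would pass 70% of its speed; a pose out of reach is approached as far as the arm can. A call with a gripper value outside its range is refused whole. The fingers move at their own pace and stop on an object; "squeeze" is the grip in N (left out, the last holds). Time passes only in rows, so rows that do not move let the fingers close. It gives the time, the measured TCP pose, the force, the opening and the grip force at its end, in the units of the state.
- bot.observe(): the state, without advancing time (a new reading comes with each control period).
- bot.snapshot(name): name is "side" or "top"; returns the picture (420x560x3 uint8, blue, green, red); there is no depth.
- bot.camera_params(name): a dict with "fx", "fy", "cx", "cy" (pixels), "pose" (4x4, takes a point from camera to world coordinates). Camera axes: x right, y down, z forward; pixel columns grow to the right and rows downward; lengths in m; the calibration is good to about 2 mm. A picture is of the moment at which its call begins. camera_params takes no time and is no camera call.
- bot.sign_off(): hands the job in; it is judged then, once.
The state is a dict: "t": time; "joint_pos": joint angles; "joint_velocities": joint speeds; "effort": joint torques, N m; "position": TCP position; "tool_rot": TCP orientation; "contact_force": force on the tool from outside, world axes, zero at the start; "torque": the same for the moment, N m; "finger_gap": opening from 0.0 (shut) to 1.0 (fully open); "gripper_force": force on a finger pad.
Only numpy, scipy, OpenCV 4.12 (cv2) and the standard library are available. Lean on these libraries where they do the work, as an engineer would, in place of code of your own. Each camera call takes 0.05 s, during which the arm holds its last target. There are 200 camera calls.

## Working session

There is one attempt and no reset: what is moved stays moved. The work goes in short steps, Python scripts to look and compute and a tool call to move; the robot and the scene stay as the last step left them, time stands still between calls to the robot, and variables do not carry over. Pictures are saved under pics/ and viewed, at most 10 in all, crops included, and the job is handed in when it is done.

Besides the shell and the picture viewer there is one more tool, called after "Call:" as a command line: name --argument value ..., lists and objects as JSON in quotes. drive_tool: Moves the arm, as the interface text tells. Its arguments: {"type":"object","properties":{"rows":{"type":"array","items":{"type":"array","items":{"type":"array","items":{"type":"number"}}}},"squeeze":{"type":"number"}},"required":["rows"]}

```bash
mkdir -p pics; ls; python3 - <<'E'
from bench import bot
import cv2
print(bot.observe(), bot.pinch_z)
for n in("side","top"):
    cv2.imwrite(f"pics/{n}0.png",bot.snapshot(n)); print(n,bot.camera_params(n))
E
```

```text
pics
{'t': 0.0, 'joint_pos': array([-1.39380233e+00,  2.59375128e-01,  1.53609113e+00,  8.66150900e-06,
        1.34799538e+00, -2.02825250e-01]), 'joint_velocities': array([ 6.31674809e-05, -5.60590837e-04,  1.33934044e-03,  6.93483661e-04,
       -1.92060957e-03, -3.86384085e-04]), 'effort': array([-4.91203045e-04, -4.46032727e+01, -2.90577865e+01, -3.36757230e-04,
        1.16762705e-02, -6.27969271e-06]), 'position': array([ 0.20383067, -0.51026658,  0.23045417]), 'tool_rot': array([-3.08327635e+00, -5.92683176e-01, -5.11513460e-05]), 'contact_force': array([ 0.62521293,  0.1385634 , -0.31135734]), 'torque': array([ 0.02115395, -0.00280527,  0.02414707]), 'gripper_force': 0.0, 'finger_gap': 1.005649607935114} 0.0187
side {'fx': 456.75927121097857, 'fy': 456.75927121097857, 'cx': 284.80762226041776, 'cy': 217.38176090930298, 'pose': array([[-0.99718799, -0.06051939,  0.0441986 ,  0.49145626],
       [-0.07274882,  0.64014046, -0.76480573,  0.7185641 ],
       [ 0.01799226, -0.76587048, -0.64274309,  0.60706421],
       [ 0.        ,  0.        ,  0.        ,  1.        ]])}
top {'fx': 463.08653873118453, 'fy': 463.08653873118453, 'cx': 280.45336566227996, 'cy': 216.4894725547004, 'pose': array([[-0.0624137 , -0.97654166,  0.20608472,  0.38502142],
       [-0.99804501,  0.0617445 , -0.00968342,  0.07707333],
       [-0.00326834, -0.20628621, -0.97848624,  0.90357017],
       [ 0.        ,  0.        ,  0.        ,  1.        ]])}
```

View pics/top0.png

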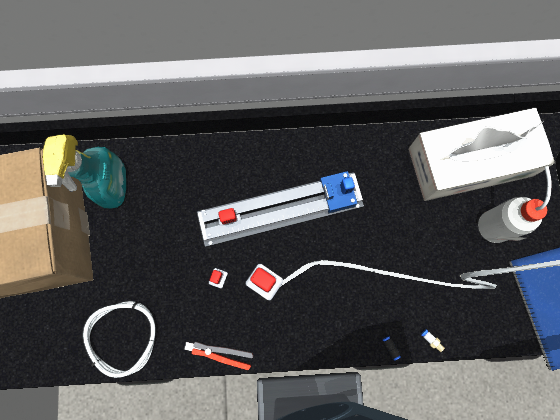

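View pics/side0.png

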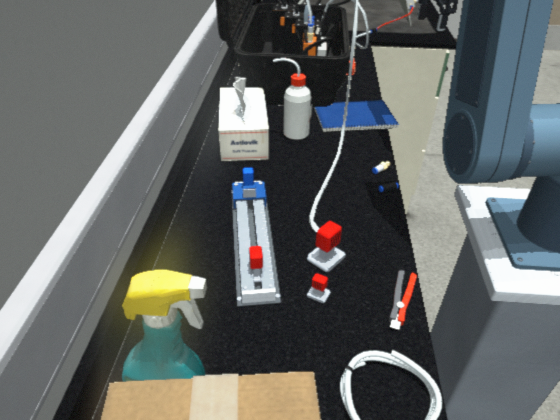

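Candidates for the key: red at top (228,215), standing in the bar's slit; small red on a white foot at (217,277); large red on a white foot at (264,280). The first fits: it is the middle size and captive in the bar. I'll confirm with a crop and measure.

```bash
cat > h.py <<'E'
import numpy as np, cv2
from bench import bot
def ray(n,p):
    c=bot.camera_params(n);T=c["pose"]
    d=T[:3,:3]@np.array([(p[0]-c["cx"])/c["fx"],(p[1]-c["cy"])/c["fy"],1]);return T[:3,3],d
def onz(n,p,z):
    o,d=ray(n,p);return o+d*(z-o[2])/d[2]
def tri(p,q):
    o1,d1=ray("top",p);o2,d2=ray("side",q)
    s=np.linalg.lstsq(np.c_[d1,-d2],o2-o1,rcond=None)[0]
    a,b=o1+s[0]*d1,o2+s[1]*d2
    return (a+b)/2,np.linalg.norm(a-b)
def mask(im,col):
    h=cv2.cvtColor(im,cv2.COLOR_BGR2HSV)
    if col=="red": return cv2.inRange(h,(0,140,70),(8,255,255))|cv2.inRange(h,(172,140,70),(180,255,255))
    return cv2.inRange(h,(100,140,50),(125,255,255))
def blobs(im,col,box):
    m=mask(im,col);x0,y0,x1,y1=box;k=np.zeros_like(m);k[y0:y1,x0:x1]=m[y0:y1,x0:x1]
    n,l,s,c=cv2.connectedComponentsWithStats(k)
    return [(s[i].tolist(),c[i].round(1).tolist()) for i in range(1,n) if s[i][4]>25],k
E
python3 - <<'E'
from h import *
t=cv2.imread("pics/top0.png");s=cv2.imread("pics/side0.png")
rt,_=blobs(t,"red",(205,200,250,235));rs,_=blobs(s,"red",(235,235,275,275))
bt,_=blobs(t,"blue",(310,160,375,225));bs,_=blobs(s,"blue",(220,160,280,205))
print(rt,rs,bt,bs)
print("key",tri(rt[0][1],rs[0][1]),onz("top",rt[0][1],.064))
g=cv2.cvtColor(t,cv2.COLOR_BGR2GRAY);m=cv2.inRange(g,90,255)
k=np.zeros_like(m);k[165:248,192:368]=255;k&=m|mask(t,"blue")
pts=cv2.findNonZero(cv2.morphologyEx(k,cv2.MORPH_OPEN,np.ones((3,3))))
r=cv2.minAreaRect(pts);c=cv2.boxPoints(r);print(c.round(1).tolist())
w=np.array([onz("top",p,.006) for p in c]);print(w.round(4));print([np.linalg.norm(w[i]-w[i-1]).round(4) for i in range(4)])
a=cv2.resize(t[160:300,190:370],None,fx=4,fy=4,interpolation=3)[:, :720]
cv2.imwrite("pics/c0.png",a)
E
```

```text
[([219, 208, 17, 16, 201], [227.0, 215.3])] [([250, 246, 12, 23, 260], [255.5, 256.8])] [([320, 171, 37, 42, 975], [339.0, 191.1])] [([232, 167, 35, 38, 598], [248.5, 186.0])]
key (array([0.57222014, 0.16872562, 0.05337812]), np.float64(0.0009363853689619603)) [0.57035376 0.16755989 0.064     ]
[[195.10000610351562, 209.0], [354.29998779296875, 168.5], [363.79998779296875, 205.8000030517578], [204.60000610351562, 246.1999969482422]]
[[ 0.6     0.2367  0.006 ]
 [ 0.6636 -0.0872  0.006 ]
 [ 0.5853 -0.0986  0.006 ]
 [ 0.5241  0.22    0.006 ]]
[np.float64(0.0777), np.float64(0.33), np.float64(0.0791), np.float64(0.3244)]
```

View pics/c0.png

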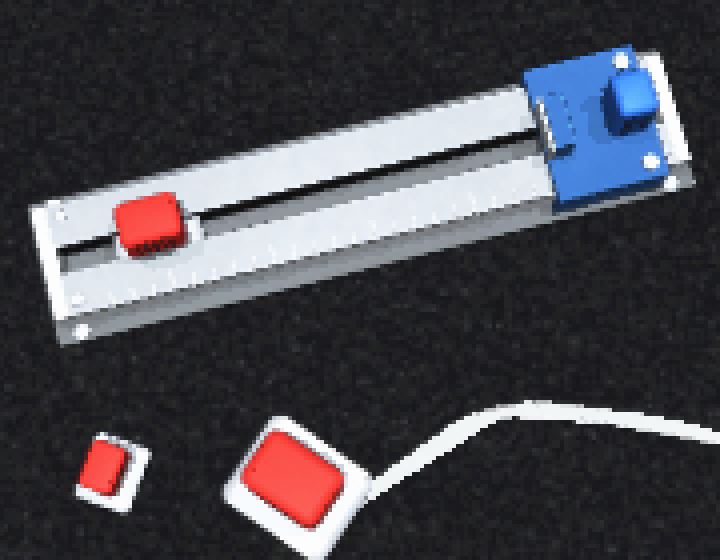

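The crop confirms it: the red grip in the slit at (228,215) is the key, with the small and large ones loose on the bench. The blue fin top is at about (348,181) and the bumper at about (326,192).

```bash
python3 - <<'E'
from h import *
t=cv2.imread("pics/top0.png")
f=onz("top",(348.2,181),.076);print("fin",f, tri((348.3,184),(249,176)))
b=onz("top",(325.8,191),.05);print("bumper",b)
k=np.array([.572,.168]);d=k-f[:2];print("fin-key axis deg",np.degrees(np.arctan2(-d[0],d[1])),np.linalg.norm(d))
# edge of upper roof plate and lower front base edge
for p,q,z in (((205,211),(320,181.5),.027),((206,246),(360,206.5),.0)):
    v=onz("top",p,z)-onz("top",q,z);print(np.degrees(np.arctan2(-v[0],v[1])))
o=bot.observe();p=o["position"]
from scipy.spatial.transform import Rotation as R
M=R.from_rotvec(o["tool_rot"]).as_matrix();print("to key in tool cm",(M.T@(np.array([.572,.168,.14])-p)*100).round(2));print(np.degrees(np.arctan2(M[1,0],M[0,0])))
E
```

```text
fin [ 0.61855365 -0.06076664  0.076     ] (array([ 0.61572977, -0.0632846 ,  0.05769965]), np.float64(0.004047233515900288))
bumper [ 0.60887915 -0.02069568  0.05      ]
fin-key axis deg 11.502538377616931 0.23345538660451562
11.2254953631999
11.010891491270524
to key in tool cm [ 59.34 -49.34   9.15]
21.76129939867191
```

Call:
drive_tool --rows '[[[4.2,-3.5,0,0,5.5],[4.2,-3.5,0,0,5.5],[4.2,-3.5,0,0,5.5],[4.2,-3.5,0,0,5.5],[4.2,-3.5,0,0,5.5]]]' --squeeze 20

```text
t: 0.72
position: [0.3345, -0.2687, 0.2311]
tool_rot: [-3.085, -0.592, -0.0]
contact_force: [0.8, -0.3, -0.2]
finger_gap: 0.645
gripper_force: 0.0
```

Call:
drive_tool --rows '[[[4.2,-3.5,0,0,5.5],[4.2,-3.5,0,0,5.5],[4.2,-3.5,0,0,5.5],[4.2,-3.5,0,0,5.5],[4.2,-3.5,1,0,5.5]]]'

```text
t: 1.35
position: [0.4653, -0.0285, 0.2217]
tool_rot: [3.084, 0.593, 0.002]
contact_force: [0.6, -1.0, 0.5]
finger_gap: 0.645
gripper_force: 0.0
```

Call:
drive_tool --rows '[[[4.2,-3.5,2,0,5.5],[4.2,-3.5,2,0,5.5],[4.2,-3.5,2,0,5.5],[0,0,2,10.5,5.5],[0,0,0,0,5.5]]]'

```text
t: 1.98
position: [0.5407, 0.1148, 0.1392]
tool_rot: [-3.126, -0.313, 0.008]
contact_force: [-0.7, -0.7, 0.0]
finger_gap: 0.642
gripper_force: 0.0
```

Call:
drive_tool --rows '[[[2.1,-2.3,0,0,5.5],[2.0,-2.3,0,0,5.5],[0,0,2,0,5.5],[0,0,0,0,5.5]]]'

```text
t: 2.48
position: [0.5726, 0.1667, 0.1208]
tool_rot: [3.126, 0.312, -0.004]
contact_force: [-0.6, 0.2, 0.3]
finger_gap: 0.643
gripper_force: 0.0
```

```bash
python3 - <<'E'
from h import *
t=bot.snapshot("top");s=bot.snapshot("side")
cv2.imwrite("pics/m1.png",np.hstack([cv2.resize(t[140:300,160:300],None,fx=2.8,fy=2.8),cv2.resize(s[120:280,200:340],None,fx=2.8,fy=2.8)]))
print(bot.observe()["position"],bot.observe()["tool_rot"])
E
```

```text
[0.5736757  0.16657285 0.12217393] [3.12619602e+00 3.09490749e-01 5.91140856e-04]
```

View pics/m1.png

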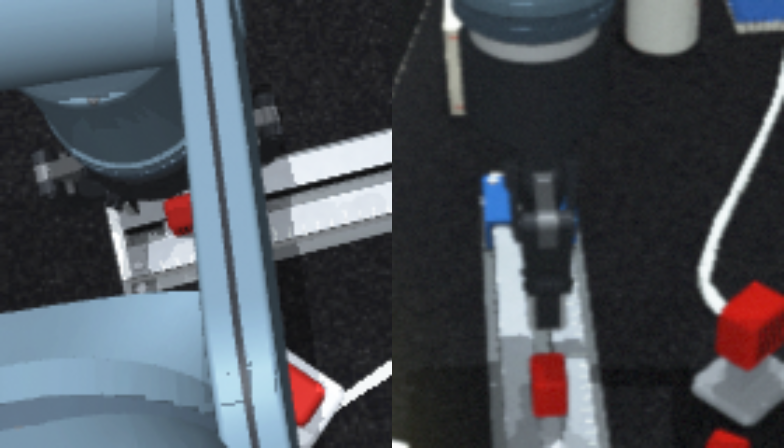

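The left (top) view has the arm covering part of the key. In the right (side) view the near finger at (546,310) lines up with the red grip at (548,385). Descending to straddle it.

Call:
drive_tool --rows '[[[0,0,3,0,5.5],[0,0,3,0,5.5],[0,0,2.3,0,5.5],[0,0,0,0,5.5]]]'

```text
t: 3.08
position: [0.5726, 0.1666, 0.0377]
tool_rot: [3.126, 0.308, -0.004]
contact_force: [-0.3, 0.1, 0.7]
finger_gap: 0.644
gripper_force: 0.0
```

```bash
cat >> h.py <<'E'
def look(box=(215,120,285,290)):
    s=bot.snapshot("side");r,_=blobs(s,"red",box)
    o=bot.observe();print(r,"t",o["t"],o["position"].round(4),o["contact_force"].round(1))
    return s
E
python3 - <<'E'
from h import *
s=look();cv2.imwrite("pics/m2.png",cv2.resize(s[150:290,200:320],None,fx=4,fy=4))
E
```

```text
[] t 3.125 [0.5737 0.1668 0.0389] [ 0.2 -0.2  0.5]
```

View pics/m2.png

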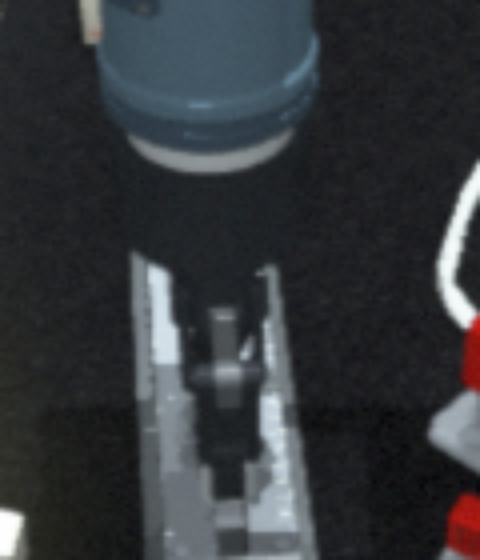

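The key is now hidden behind the near finger, which stands on the bar line at (230,480) with no contact force. Pushing along tool +y.

Call:
drive_tool --rows '[[[0,0.5,0,0,5.5],[0,0.5,0,0,5.5],[0,0.4,0,0,5.5],[0,0.4,0,0,5.5],[0,0.4,0,0,5.5]]]'

```text
t: 3.75
position: [0.5779, 0.1456, 0.0385]
tool_rot: [-3.126, -0.308, -0.0]
contact_force: [0.4, 2.1, 1.0]
finger_gap: 0.644
gripper_force: 0.8
```

Call:
drive_tool --rows '[[[0,0.4,0,0,5.5],[0,0.4,0,0,5.5],[0,0.4,0,0,5.5],[0,0.4,0,0,5.5],[0,0.4,0,0,5.5]]]'

```text
t: 4.38
position: [0.5818, 0.1258, 0.0382]
tool_rot: [3.126, 0.308, -0.0]
contact_force: [0.5, 0.8, 0.4]
finger_gap: 0.644
gripper_force: 0.7
```

Call:
drive_tool --rows '[[[0,0.4,0,0,5.5],[0,0.4,0,0,5.5],[0,0.4,0,0,5.5],[0,0.3,0,0,5.5]]]'

```text
t: 4.88
position: [0.5847, 0.1111, 0.0383]
tool_rot: [3.126, 0.308, -0.0]
contact_force: [0.0, 1.3, 0.8]
finger_gap: 0.643
gripper_force: 0.6
```

```bash
python3 - <<'E'
from h import *
look()
t=bot.snapshot("top");s=bot.snapshot("side")
cv2.imwrite("pics/m3.png",np.hstack([cv2.resize(t[140:280,180:320],None,fx=2.8,fy=2.8),cv2.resize(s[120:260,190:330],None,fx=2.8,fy=2.8)]))
E
```

```text
[] t 4.925 [0.5848 0.1107 0.0383] [-0.5 -0.3  0.6]
```

View pics/m3.png

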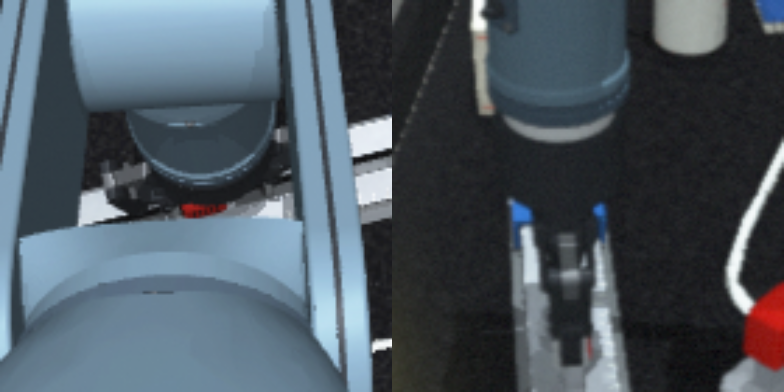

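The top view shows the red grip between the fingers at (205,210), and the pad force of 0.6 N means the key is being pushed. Continuing.

Call:
drive_tool --rows '[[[0,0.4,0,0,5.5],[0,0.4,0,0,5.5],[0,0.4,0,0,5.5]]]'

```text
t: 5.4
position: [0.587, 0.0993, 0.0382]
tool_rot: [3.126, 0.308, -0.0]
contact_force: [-0.7, -0.1, -0.5]
finger_gap: 0.646
gripper_force: 0.0
```

Call:
drive_tool --rows '[[[0,0.4,0,0,5.5],[0,0.3,0,0,5.5]]]'

```text
t: 5.65
position: [0.5885, 0.0925, 0.0383]
tool_rot: [-3.126, -0.308, 0.0]
contact_force: [0.0, 0.6, -0.0]
finger_gap: 0.648
gripper_force: 0.5
```

Call:
drive_tool --rows '[[[0,0.3,0,0,5.5],[0,0.3,0,0,5.5]]]'

```text
t: 5.9
position: [0.5897, 0.0868, 0.0385]
tool_rot: [-3.126, -0.308, -0.001]
contact_force: [-0.4, 1.2, 1.4]
finger_gap: 0.646
gripper_force: 0.6
```

Call:
drive_tool --rows '[[[0,0.3,0,0,5.5],[0,0.3,0,0,5.5]]]'

```text
t: 6.15
position: [0.5908, 0.0807, 0.0383]
tool_rot: [3.126, 0.308, 0.0]
contact_force: [-0.0, 0.9, 0.8]
finger_gap: 0.649
gripper_force: 0.0
```

Call:
drive_tool --rows '[[[0,0.3,0,0,5.5],[0,0.3,0,0,5.5]]]'

```text
t: 6.4
position: [0.5919, 0.0749, 0.0382]
tool_rot: [3.126, 0.308, -0.0]
contact_force: [-1.1, 0.5, -0.4]
finger_gap: 0.643
gripper_force: 0.2
```

Call:
drive_tool --rows '[[[0,0.3,0,0,5.5],[0,0.3,0,0,5.5]]]'

```text
t: 6.65
position: [0.593, 0.0691, 0.0382]
tool_rot: [-3.126, -0.308, 0.0]
contact_force: [0.6, 0.6, -0.4]
finger_gap: 0.642
gripper_force: 0.3
```

Call:
drive_tool --rows '[[[0,0.3,0,0,5.5],[0,0.3,0,0,5.5]]]'

```text
t: 6.9
position: [0.5942, 0.0632, 0.0382]
tool_rot: [-3.126, -0.308, 0.0]
contact_force: [-1.1, 1.1, -0.4]
finger_gap: 0.649
gripper_force: 0.4
```

Call:
drive_tool --rows '[[[0,0.3,0,0,5.5],[0,0.3,0,0,5.5]]]'

```text
t: 7.15
position: [0.5954, 0.0573, 0.0383]
tool_rot: [-3.126, -0.308, 0.0]
contact_force: [0.5, 1.9, -0.7]
finger_gap: 0.645
gripper_force: 0.5
```

Call:
drive_tool --rows '[[[0,0.3,0,0,5.5],[0,0.3,0,0,5.5]]]'

```text
t: 7.4
position: [0.5965, 0.0535, 0.0393]
tool_rot: [-3.123, -0.306, -0.001]
contact_force: [-3.8, 12.4, 11.9]
finger_gap: 0.65
gripper_force: 6.6
```

Force jumped to 12 N: the key was caught. Back off to centre, lift clear, and look.

Call:
drive_tool --rows '[[[0,-0.7,0,0,5.5],[0,-0.6,0,0,5.5],[0,0,0,0,5.5]]]'

```text
t: 7.78
position: [0.5939, 0.0646, 0.0382]
tool_rot: [3.126, 0.309, -0.0]
contact_force: [-0.8, -0.0, -0.6]
finger_gap: 0.645
gripper_force: 0.0
```

Call:
drive_tool --rows '[[[0,0,-3,0,5.5],[0,0,-3,0,5.5],[0,0,-3,0,5.5],[0,0,-3,0,5.5],[0,0,0,0,5.5]]]'

```text
t: 8.4
position: [0.5959, 0.0639, 0.1609]
tool_rot: [3.125, 0.308, 0.009]
contact_force: [0.7, -0.8, 0.0]
finger_gap: 0.643
gripper_force: 0.0
```

```bash
python3 - <<'E'
from h import *
s=look()
t=bot.snapshot("top");print(blobs(t,"red",(225,170,320,245))[0])
cv2.imwrite("pics/m4.png",np.hstack([cv2.resize(t[140:280,210:350],None,fx=2.8,fy=2.8),cv2.resize(s[120:260,190:330],None,fx=2.8,fy=2.8)]))
E
```

```text
[([247, 212, 11, 20, 211], [251.9, 221.6])] t 8.45 [0.5947 0.064  0.1591] [-0.5  0.5 -0.1]
[([272, 196, 17, 16, 199], [280.2, 203.2])]
```

View pics/m4.png

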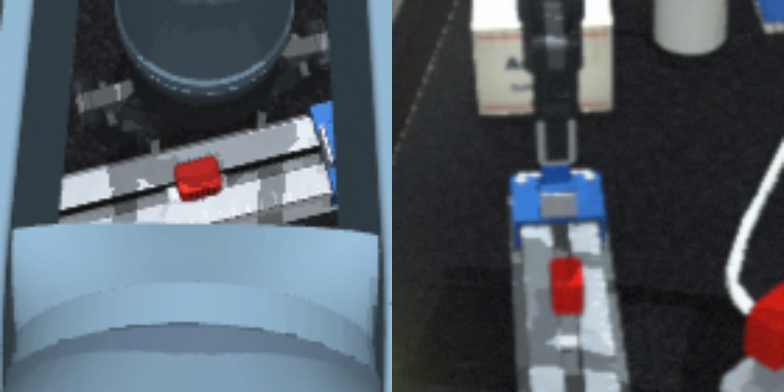

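```bash
python3 - <<'E'
from h import *
print(tri((280.2,203.2),(251.9,221.6)), onz("top",(280.2,202.5),.060))
t=bot.snapshot("top");print(blobs(t,"blue",(310,160,375,225))[0]);
s=bot.snapshot("side");print(blobs(s,"blue",(220,160,280,210))[0])
E
```

```text
(array([0.59150907, 0.06745507, 0.04462614]), np.float64(0.0005874512357449082)) [0.58945541 0.06752696 0.06      ]
[([320, 176, 9, 18, 86], [325.0, 181.7])]
[([231, 179, 36, 29, 447], [248.6, 190.6])]
```

Triangulation puts the key centre at z = 44.6 mm (53.4 before), so the key is seated. Now to the blue fin.

Call:
drive_tool --rows '[[[0,4.2,0,0,3.6],[-0.3,4.2,0,0,3.6],[0,4.3,0,0,3.6],[0,0,3,0,3.6],[0,0,2.8,0,3.6]]]'

```text
t: 9.22
position: [0.6152, -0.0617, 0.0981]
tool_rot: [-3.126, -0.306, 0.003]
contact_force: [-1.1, -0.2, 0.4]
finger_gap: 0.424
gripper_force: 0.0
```

```bash
python3 - <<'E'
from h import *
s=look()
t=bot.snapshot("top")
cv2.imwrite("pics/m5.png",np.hstack([cv2.resize(t[120:260,260:400],None,fx=2.8,fy=2.8),cv2.resize(s[100:240,190:330],None,fx=2.8,fy=2.8)]))
E
```

```text
[([247, 211, 11, 21, 215], [252.1, 221.4])] t 9.275 [ 0.6126 -0.0606  0.0938] [-2.   0.7 -2.5]
```

View pics/m5.png

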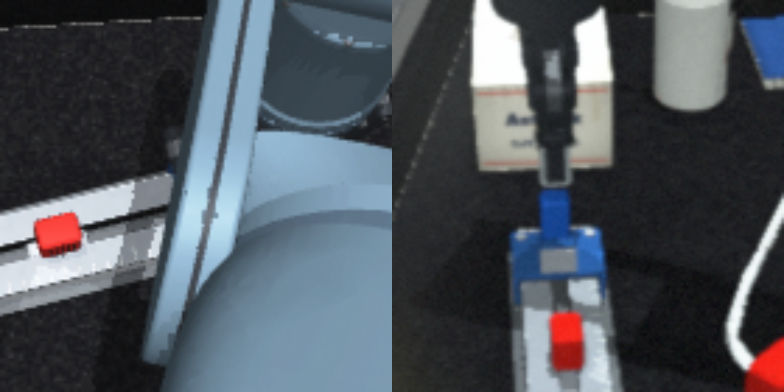

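Side view: the near finger tip at (555,185) lines up laterally with the fin at (555,210), and the key is low in the slit at (567,340). Checking the position along the bar from the pixels.

```bash
python3 - <<'E'
from h import *
s=bot.snapshot("side");print("fingertip",[onz("side",(248.2,166.1),z).round(4) for z in(.096,.103)])
# fin near top edge & base: panel (555,192) top of fin near edge
print("fin top near/far",onz("side",(248.2,100+192/2.8),.076).round(4)); o=bot.observe();print(o["position"],o["t"])
E
```

```text
fingertip [array([ 0.6113, -0.0421,  0.096 ]), array([ 0.6097, -0.0317,  0.103 ])]
fin top near/far [ 0.6148 -0.0628  0.076 ]
[ 0.61393607 -0.06043653  0.09756946] 9.375
```

Call:
drive_tool --rows '[[[0,0,1.6,0,4.0],[0,0,0.8,0,4.0],[0,0,0.4,0,4.0]]]'

```text
t: 9.75
position: [0.6158, -0.0606, 0.0719]
tool_rot: [-3.126, -0.309, 0.001]
contact_force: [0.3, 0.6, 0.0]
finger_gap: 0.47
gripper_force: 0.0
```

Call:
drive_tool --rows '[[[0,0,0.6,0,4.0],[0,0,0.6,0,4.0],[0,0,0.5,0,4.0]]]'

```text
t: 10.12
position: [0.616, -0.0608, 0.0551]
tool_rot: [3.126, 0.308, 0.0]
contact_force: [0.2, -0.9, 0.7]
finger_gap: 0.473
gripper_force: 0.0
```

Call:
drive_tool --rows '[[[0,0,0,0,2.8],[0,0,0,0,2.4],[0,0,0,0,1.6],[0,0,0,0,1.6],[0,0,0,0,1.6]]]' --squeeze 20

```text
t: 10.75
position: [0.6161, -0.0608, 0.0556]
tool_rot: [3.126, 0.308, 0.001]
contact_force: [0.0, 0.2, 1.4]
finger_gap: 0.231
gripper_force: 21.9
```

Gripped at 19.7 mm, matching the 20 mm fin. About 74 mm to contact; slide 62 mm first, then creep.

Call:
drive_tool --rows '[[[0,-0.8,0,0,1.6],[0,-1.3,0,0,1.6],[0,-1.3,0,0,1.6],[0,-1.3,0,0,1.6],[0,-0.8,0,0,1.6]]]'

```text
t: 11.38
position: [0.6054, -0.0056, 0.0556]
tool_rot: [3.126, 0.31, 0.002]
contact_force: [1.9, -2.1, 1.6]
finger_gap: 0.229
gripper_force: 22.1
```

Call:
drive_tool --rows '[[[0,-0.5,0,0,1.6],[0,-0.2,0,0,1.6],[0,0,0,0,1.6]]]'

```text
t: 11.75
position: [0.6042, 0.0004, 0.0556]
tool_rot: [-3.126, -0.308, -0.001]
contact_force: [2.6, 1.7, 4.0]
finger_gap: 0.229
gripper_force: 22.2
```

```bash
python3 - <<'E'
from h import *
s=look()
t=bot.snapshot("top")
cv2.imwrite("pics/m6.png",np.hstack([cv2.resize(t[150:250,250:350],None,fx=4,fy=4),cv2.resize(s[160:260,200:300],None,fx=4,fy=4)]))
E
```

```text
[([246, 212, 12, 20, 214], [251.9, 221.5])] t 11.8 [6.042e-01 4.000e-04 5.560e-02] [3.7 1.5 5.3]
```

View pics/m6.png

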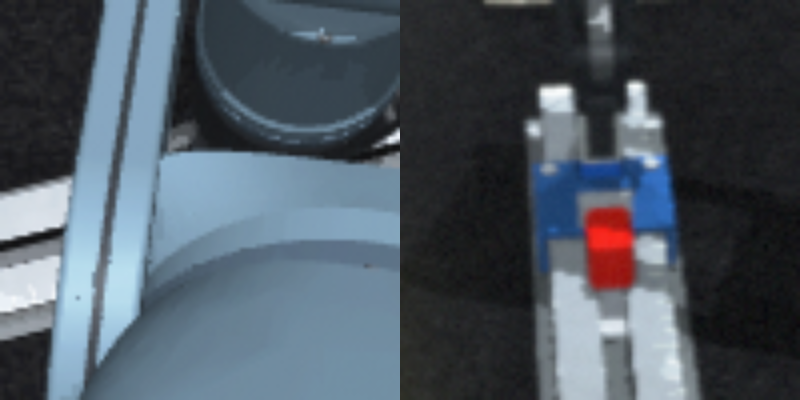

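Side view: the bumper is at (605,195) just behind the red grip (610,247), with contact not yet felt. Creep.

Call:
drive_tool --rows '[[[0,-0.2,0,0,1.6],[0,-0.2,0,0,1.6],[0,-0.2,0,0,1.6]]]'

```text
t: 12.22
position: [0.6032, 0.0056, 0.0556]
tool_rot: [3.126, 0.308, 0.002]
contact_force: [4.6, -1.4, 5.0]
finger_gap: 0.224
gripper_force: 22.3
```

Call:
drive_tool --rows '[[[0,-0.15,0,0,1.6],[0,0,0,0,1.6]]]'

```text
t: 12.48
position: [0.6028, 0.0076, 0.0556]
tool_rot: [3.126, 0.308, 0.002]
contact_force: [3.4, -0.2, 5.6]
finger_gap: 0.228
gripper_force: 22.3
```

Call:
drive_tool --rows '[[[0,-0.15,0,0,1.6],[0,0,0,0,1.6]]]'

```text
t: 12.72
position: [0.6026, 0.009, 0.0556]
tool_rot: [3.126, 0.308, 0.002]
contact_force: [4.4, -0.2, 5.4]
finger_gap: 0.226
gripper_force: 22.3
```

```bash
python3 -c "
from h import *
look()"
```

```text
[([247, 212, 11, 20, 213], [252.0, 221.5])] t 12.775 [0.6026 0.009  0.0556] [ 4.9 -0.7  4.9]
```

Call:
drive_tool --rows '[[[0,-0.15,0,0,1.6],[0,0,0,0,1.6]]]'

```text
t: 13.02
position: [0.6023, 0.0104, 0.0556]
tool_rot: [3.126, 0.308, 0.002]
contact_force: [5.0, -0.5, 5.6]
finger_gap: 0.229
gripper_force: 22.3
```

Call:
drive_tool --rows '[[[0,-0.15,0,0,1.6],[0,0,0,0,1.6]]]'

```text
t: 13.28
position: [0.602, 0.0119, 0.0556]
tool_rot: [3.126, 0.308, 0.002]
contact_force: [3.6, -1.3, 4.4]
finger_gap: 0.227
gripper_force: 22.3
```

```bash
python3 -c "
from h import *
look()"
```

```text
[([247, 212, 11, 20, 213], [252.0, 221.5])] t 13.325 [0.602  0.012  0.0556] [4.5 0.  5.1]
```

Call:
drive_tool --rows '[[[0,-0.15,0,0,1.6],[0,0,0,0,1.6]]]'

```text
t: 13.58
position: [0.6018, 0.0131, 0.0556]
tool_rot: [3.126, 0.308, 0.002]
contact_force: [5.0, -1.3, 5.7]
finger_gap: 0.228
gripper_force: 22.3
```

Call:
drive_tool --rows '[[[0,-0.15,0,0,1.6],[0,0,0,0,1.6]]]'

```text
t: 13.82
position: [0.6015, 0.0145, 0.0556]
tool_rot: [3.126, 0.308, 0.002]
contact_force: [4.1, -1.3, 3.9]
finger_gap: 0.225
gripper_force: 22.3
```

```bash
python3 -c "
from h import *
look()"
```

```text
[([247, 213, 12, 20, 213], [252.1, 222.3])] t 13.875 [0.6015 0.0145 0.0556] [ 4.3 -2.1  4.7]
```

The key's pixel row shifted from 221.5 to 222.3, so contact has been made. One more small step to confirm.

Call:
drive_tool --rows '[[[0,-0.12,0,0,1.6],[0,0,0,0,1.6]]]'

```text
t: 14.12
position: [0.6013, 0.0157, 0.0556]
tool_rot: [3.126, 0.308, 0.002]
contact_force: [5.4, -2.2, 4.7]
finger_gap: 0.232
gripper_force: 22.3
```

```bash
python3 -c "
from h import *
look()"
```

```text
[([247, 213, 12, 21, 217], [252.1, 222.6])] t 14.175 [0.6012 0.0157 0.0556] [ 4.2 -1.9  5.3]
```

The key moved along with the stop again, so they are touching with low force. Release: open to 4 cm, then lift.

Call:
drive_tool --rows '[[[0,0,0,0,2.6],[0,0,0,0,3.2],[0,0,0,0,3.6],[0,0,0,0,3.6]]]'

```text
t: 14.68
position: [0.6001, 0.0161, 0.0549]
tool_rot: [-3.126, -0.308, 0.002]
contact_force: [0.5, -0.4, 0.3]
finger_gap: 0.42
gripper_force: 0.0
```

Call:
drive_tool --rows '[[[0,0,-1,0,3.6],[0,0,-2,0,3.6],[0,0,-4,0,3.6],[0,0,-4,0,3.6],[0,0,0,0,3.6]]]'

```text
t: 15.3
position: [0.6032, 0.0155, 0.1702]
tool_rot: [3.124, 0.308, 0.013]
contact_force: [-0.3, 0.1, -0.1]
finger_gap: 0.419
gripper_force: 0.0
```

```bash
python3 - <<'E'
from h import *
s=look()
t=bot.snapshot("top");r,_=blobs(t,"red",(225,170,320,245));print(r)
q,_=blobs(s,"red",(215,120,285,290))
if r: print(tri(r[0][1],q[0][1]))
cv2.imwrite("pics/m7.png",np.hstack([cv2.resize(t[150:250,240:340],None,fx=4,fy=4),cv2.resize(s[160:260,200:300],None,fx=4,fy=4)]))
E
```

```text
[([247, 213, 11, 21, 215], [252.0, 222.6])] t 15.35 [0.6018 0.0157 0.1678] [ 0.2 -0.9  0.2]
[([275, 196, 11, 6, 52], [280.3, 199.1])]
(array([0.59554284, 0.06702565, 0.04304219]), np.float64(0.009120073152270747))
```

View pics/m7.png

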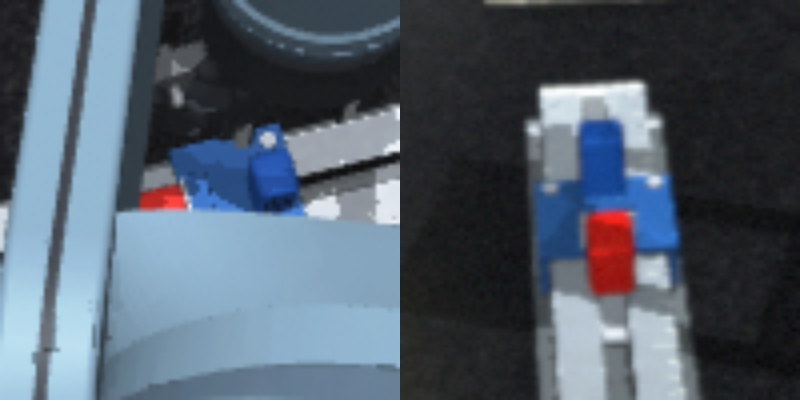

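In the top view the bumper edge at (187,198) abuts the red grip at (163,199). In the side view the key is still low and upright. The arm is clear, so I'm handing in.

```bash
python3 -c "
from bench import bot
print(bot.sign_off())"
```

```text
the job is handed in; nothing more can be done
None
```

By my measurements the job is done: the index key is seated in the notch (grip centre at about 45 mm), the blue stop rests against its red grip, and the arm is clear. I handed it in at about 15 s; no verdict came back.

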